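Locate a specimen plate against two dowels and an end stop under a light panel

TASK

Pick up the aluminium specimen plate by its rib, set it on the fixture's deck in front of the spring gate, and slide it in under the light panel, over the gate, pressing it squarely against both dowels and sliding it along them up against the end stop. Leave it lying flat and touching all three, with the gate sprung up behind it and your hand away. Press firmly but do not ram it home, and leave the petri dish, the vial and the film pot where they stand.

Things in the scene. Friction and masses are not known exactly. Their poses are not given: they have to be found in the camera images.
- plate: Loose plain aluminium specimen plate, about 0.5 kg: a block 60 (x) x 110 (y) x 18 (z) mm with two small round specimens set in its top and a carrying rib on top at the centre, 40 (x) x 14 (y) mm, from 18 to 36 mm above the underside. Origin: centre of the underside; z up. It can be used either way round.
- fixture: Fixed grey inspection fixture. Origin on the worktop under the nominal seat centre; +x is the sliding-in direction (leftwards), -y towards the end stop. Deck top 14 mm up, x -132 to +46, y -112 to +70 mm. The plate seated on the dowels has its origin at x = 0, its 110 mm side along y. The +y side of the seat is open; the panel's column is at x +32, y -100, 123 mm tall.
- panel_edge (a point): Middle of the lower near edge of the white-framed, clear-windowed light panel above the seat. Panel in the fixture's frame: x -43 to +48, y -72 to +55, z 84 to 98 mm. It overhangs the seated plate's near edge (x = -30) by 13 mm, so a vertical tool cannot follow the plate in: push low on the edge with closed fingertips, tool leaning back to -x by about 30 degrees; from the open side, lean to +y.
- deck_front (a point): Point on the deck top at x = -92, y = 0 mm of the fixture, in the open in front of the gate: with its origin about here and its 110 mm side along the fixture's y, the plate lies flat clear of the gate and the panel.
- dowel_left: Fixed upright steel dowel, 10 mm diameter, 14 mm tall, at x = +35, y = +30 mm of the fixture; origin on its axis at deck height.
- dowel_right: Fixed upright steel dowel like the left one, at x = +35, y = -30 mm of the fixture.
- end_stop: Fixed dark block (26 x 22 x 22 mm) with a round steel button pointing to the fixture's +y, standing on the deck; it is set anew each time, at y = -57 to -49 mm of the fixture. Origin: tip of the button, at deck height (the button's axis is 10 mm above the deck); axes as the fixture's. The seated plate's origin is 55 mm from it in +y and level with it in x.
- gate (a joint): Spring gate, steel tongue 40 mm wide (fixture y -20 to +20 mm), 5 mm above the deck at 0; grows when pressed down (m, 7 mm at most, spring 1.2 to 1.6 N). Ramp from x = -49 mm (deck) to the crest at -37; upright back face at x = -31.2. The plate's leading edge presses it down (5 to 15 N of push in all); when the plate is home and all else is off it, it springs up 1.2 mm behind the near edge.
- gate_crest (a point): Middle of the gate's crest, 5 mm above the deck when the gate is up.
- petri_dish: Loose glass petri dish, 88 mm diameter, 16 mm tall, a bystander; origin under its centre.
- vial: Loose white vial, 27 mm diameter, 85 mm tall, a bystander; origin under its centre.
- film_pot: Loose black film pot, 34 mm diameter, 52 mm tall, a bystander; origin under its centre.
Things that resemble listed ones, but are neither listed nor needed, are in the scene too. Of the things that look like the plate, the smaller one is meant.

How it is judged:
By the outcome, as a careful person would: the job done as asked, in the order asked, and still so for the second after the job is handed in, with the robot touching nothing.
It also fails if it takes over 72 s, if anything falls off the work surface, if the arm or the gripper's body presses on something with over 40 N, if the wrist force passes 120 N, or if a joint passes its speed limit or range.

ROBOT

A 6-joint arm with a two-finger parallel gripper is mounted at the origin on the work surface; the furniture and walls round the work are solid. World frame = base frame: x ahead of the robot, y to its left, z up, the work surface at z = 0. Lengths are in m, angles in rad, forces in N, time in s.
With the tool pointing down it reaches from about 0.3 to 0.775 m from the base axis. Payload 14.6 kg.
Tool frame: the origin (TCP) lies at the very end of the fingers, on their centre line; the grasp point (between the pads) lies 19 mm behind it; z points along the fingers, y is the line along which they close (so a half turn about z gives the same grasp; the last joint's range is limited). The gripper opens to 94 mm and grips with 3 to 60 N. Pads are 16 mm wide; open, the fingers measure 119 mm over their backs; the gripper's body (75 mm by 177 mm) begins 78 mm behind the grasp point.
Start: joints at [1.07, 0.3, 1.521, -0, 1.321, -0.067], TCP at [0.231, 0.499, 0.176] pointing down, gripper open.
Joint ranges: [-3.03, 3.03], [-0.79, 2.21], [0.23, 2.52], [-1.04, 4.18], [0, 3.07], [-2.55, 2.55]. Speed limits (rad/s): [2.22, 2.22, 2.57, 3.14, 3.14, 3.14].

INTERFACE

Orientations are given as [roll, pitch, yaw] about the fixed x, y, z axes, in that order (R = Rz(yaw) Ry(pitch) Rx(roll)).
In Python, from station import ctrl gives the robot as it stands.
- The arm moves only by the tool move_arm, never from a script. Its argument "increments" is a list of rows, each a list of 7 numbers: the opening, from 0 (shut) to 1 (fully open), then the shift along the tool's x, y, z in units of 50 mm (1.0 is 50 mm), then the turn, a rotation vector about the tool's x, y, z in rad. In form: [[claw, tx, ty, tz, rx, ry, rz], ...]. A call has 1 to 20 rows; each row shifts and turns the commanded pose from where the row before left it, along the tool's axes as they then stand; what a row does not reach is not made up. A row lasts 1/10 s, in which the tool goes at most 50 mm and 8.59 degrees, less where a joint would pass 70% of its speed; a pose out of reach is approached as far as the arm can. A call is refused whole if a number of a shift passes 1 or a number of a turn 0.15, either way. A call with a gripper value outside its range is refused whole. The fingers move at their own pace and stop on an object; "force" is the grip in N (left out, the last holds). Time passes only in rows, so rows that do not move let the fingers close. It gives the time, the measured TCP pose, the force, the opening and the grip force at its end, in the units of the state.
- ctrl.get_obs(): the state, without advancing time (a new reading comes with each control period).
- ctrl.camera(name): name is "side" or "top"; returns a dict with "color" (400x640x3 uint8, blue, green, red), "K" (3x3 intrinsics, pixels), "pose" (4x4, takes a point from camera to world coordinates). Camera axes: x right, y down, z forward; pixel columns grow to the right and rows downward; lengths in m; the calibration is good to about 2 mm. A picture is of the moment at which its call begins. There is no depth.
- ctrl.hand_in(): hands the job in; it is judged then, once.
Trained networks look in a picture, given as the dict that the camera call returned (one of the last four; its "shot" number tells which), for a name from the list of things; names that differ only in an ending like _2 or _b are one class to them, and where a whole thing is asked for, a point or a joint stands for the part that bears it (a point fixed in the world has none). Each returns a list of dicts, best first, with "conf" (0 to 1); they miss things now and then, are a little off and sometimes report something else, mostly with a low value. They report only what shows in the picture. A call takes as long as a camera call. They do not tell look-alikes from the thing itself.
- ctrl.cut_out(name, picture): "mask" (400x640 bool, what is visible of it) and "centre" ([row, column] in pixels, amid what is visible of it).
The state is a dict: "time_s": time; "qpos": joint angles; "joint_vel": joint speeds; "tau": joint torques, N m; "ee_pos": TCP position; "eef_rot": TCP orientation; "force": force on the tool from outside, world axes, zero at the start; "moment": the same for the moment, N m; "grip_width": finger opening in m; "grip_force": force on a finger pad.
Only numpy, scipy, OpenCV 4.12 (cv2) and the standard library are available. Lean on these libraries where they do the work, as an engineer would, in place of code of your own. Each camera call takes 0.05 s, during which the arm holds its last target. There are 200 camera calls.

## Working session

There is one attempt and no reset: what is moved stays moved. The work goes in short steps, Python scripts to look and compute and a tool call to move; the robot and the scene stay as the last step left them, time stands still between calls to the robot, and variables do not carry over. Pictures are saved under pics/ and viewed, at most 10 in all, crops included, and the job is handed in when it is done.

Besides the shell and the picture viewer there is one more tool, called after ">>>" by a JSON object that holds its "api" and its "payload", one argument or row to a line. move_arm: Moves the arm, as the interface text tells. Its arguments: {"type":"object","properties":{"increments":{"type":"array","items":{"type":"array","items":{"type":"number"}}},"force":{"type":"number"}},"required":["increments"]}

```bash
mkdir -p pics; ls
python3 - <<'E'
from station import ctrl
import cv2,numpy as np,pickle
o=ctrl.get_obs();print(o['time_s'],o['ee_pos'],o['eef_rot'],o['grip_width'])
for n in ('side','top'):
    p=ctrl.camera(n);cv2.imwrite(f'pics/{n}0.png',p['color']);pickle.dump(p,open(f'{n}0.pkl','wb'))
    print(n,p['K'].round(1).tolist(),p['pose'].round(4).tolist())
    for k in ('plate','fixture','panel_edge','dowel_left','end_stop','gate','petri_dish','vial','film_pot'):
        try:
            for d in ctrl.cut_out(k,p)[:3]: print(k,round(d['conf'],2),np.round(d['centre']),d['mask'].sum())
        except Exception as e: print(k,e)
E
```

```text
pics
0.0 [0.23103341 0.49877802 0.17508659] [-3.14039746e+00 -6.28581646e-05  2.70779471e+00] 0.09399481274264304
side [[433.5, 0.0, 318.0], [0.0, 433.5, 192.9], [0.0, 0.0, 1.0]] [[0.8751, -0.3242, 0.3594, -0.0709], [-0.4838, -0.5654, 0.668, -0.8363], [-0.0133, -0.7584, -0.6516, 0.9061], [0.0, 0.0, 0.0, 1.0]]
plate 0.84 [240. 377.] 774
plate 0.58 [273. 321.] 1875
fixture 0.56 [148. 295.] 2439
panel_edge 0.75 [147. 294.] 2364
gate 0.63 [152. 292.] 14
gate 0.33 [146. 297.] 2356
petri_dish 0.65 [197. 341.] 500
vial 0.66 [270. 427.] 256
vial 0.47 [144. 306.] 33
film_pot 0.8 [282. 404.] 224
top [[489.5, 0.0, 316.7], [0.0, 489.5, 197.9], [0.0, 0.0, 1.0]] [[0.1192, -0.9708, 0.2084, 0.1149], [-0.9929, -0.1176, 0.0198, -0.0067], [0.0053, -0.2092, -0.9778, 1.5034], [0.0, 0.0, 0.0, 1.0]]
plate 0.78 [256. 383.] 1462
plate 0.61 [193. 380.] 683
fixture 0.78 [175. 226.] 3812
panel_edge 0.77 [177. 227.] 3690
end_stop 0.47 [176. 225.] 3703
gate 0.41 [183. 227.] 44
petri_dish 0.95 [183. 316.] 623
```

Run:
```python
import cv2
a=cv2.imread('pics/top0.png')[110:300,150:430];b=cv2.imread('pics/side0.png')[90:310,220:470]
cv2.imwrite('pics/topc.png',cv2.resize(a,None,fx=2.85,fy=2.85,interpolation=2))
cv2.imwrite('pics/sidec.png',cv2.resize(b,None,fx=2.7,fy=2.7,interpolation=2))
```

```text
(no output)
```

View pics/topc.png

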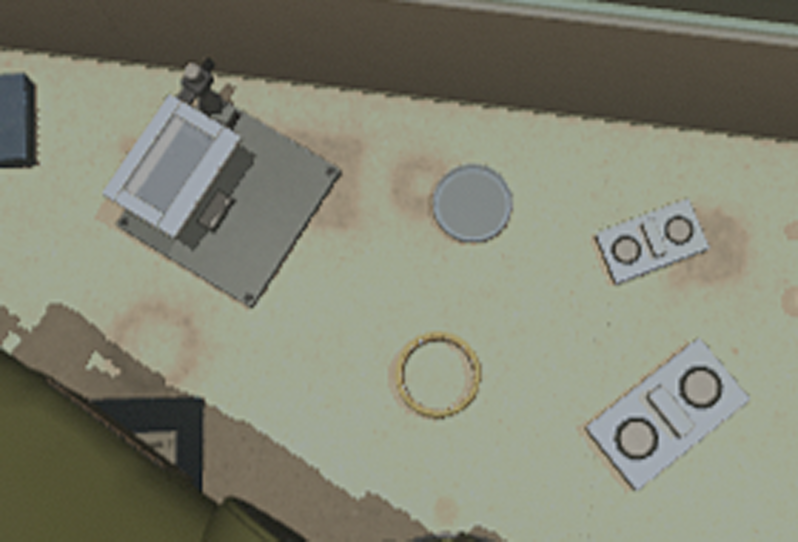

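View pics/sidec.png

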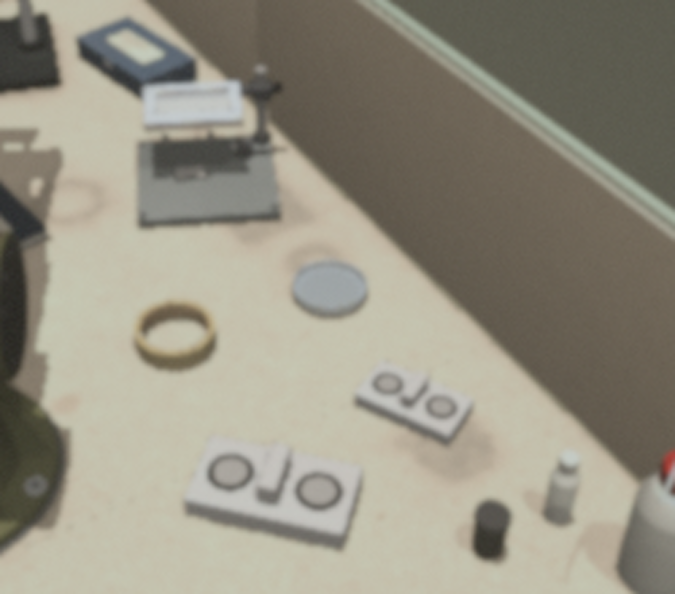

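The small plate, the target, is at top (row 193, col 380). The larger look-alike is at (256, 383), and the crops show that difference clearly. The petri dish is at (183, 316), and the fixture is at upper left with its column and end stop at about (145, 225). In the side view the vial is at about (270, 427) and the film pot at about (284, 401).

```bash
cat > h.py <<'E'
import cv2,numpy as np,pickle
from scipy.optimize import least_squares
from scipy.spatial.transform import Rotation as R
def proj(p,X):
    T=np.linalg.inv(p['pose']);c=np.asarray(X)@T[:3,:3].T+T[:3,3];u=c@p['K'].T
    return u[:,:2]/u[:,2:]
def ray(p,uv,z):
    d=p['pose'][:3,:3]@np.linalg.inv(p['K'])@[uv[0],uv[1],1];o=p['pose'][:3,3]
    return o+d*(z-o[2])/d[2]
def place(q,P):
    P=np.asarray(P,float);c,s=np.cos(q[2]),np.sin(q[2])
    return np.c_[q[0]+c*P[:,0]-s*P[:,1],q[1]+s*P[:,0]+c*P[:,1],P[:,2]]
def fit(obs,q0):  # obs: list of (pic, local pts, uv)
    f=lambda q:np.concatenate([(proj(p,place(q,P))-uv).ravel() for p,P,uv in obs])
    r=least_squares(f,q0,loss='soft_l1');return r.x,f(r.x).reshape(-1,2).round(1)
def sub(p,uv):
    g=cv2.cvtColor(p['color'],cv2.COLOR_BGR2GRAY);c=np.float32(uv).reshape(-1,1,2).copy()
    return cv2.cornerSubPix(g,c,(2,2),(-1,-1),(3,30,.01)).reshape(-1,2)
E
python3 - <<'E'
from h import *
t=pickle.load(open('top0.pkl','rb'));s=pickle.load(open('side0.pkl','rb'))
T=lambda a:sub(t,np.array(a)/2.85+[149.7,109.7]);S=lambda a:sub(s,np.array(a)/2.7+[219.7,89.7])
dk=np.array([[-132,-112,14],[-132,70,14],[46,70,14]])/1e3
pn=np.array([[-43,-72,98],[-43,55,98],[48,55,98],[48,-72,98]])/1e3
td=T([(342,173),(250,305),(118,225)]);tp=T([(240,137),(172,235),(104,192),(178,97)]);sd=S([(140,222),(277,217)])
a=[ray(t,u,.014) for u in td];d=a[0]-a[1];print(np.linalg.norm(d[:2]),np.linalg.norm(a[2]-a[1]))
yaw=np.arctan2(*(a[2]-a[1])[1::-1]);q0=[*(a[0][:2]+a[2][:2])/2,yaw]
print('fix',*fit([(t,dk,td),(t,pn,tp),(s,dk[[1,0]],sd)],q0))
print('fix top only',fit([(t,dk,td),(t,pn,tp)],q0)[0])
pt=T([(595,237),(690,200),(708,245),(615,283)])
b=[ray(t,u,.018) for u in pt];print([np.linalg.norm(b[i]-b[i-1]).round(4) for i in range(4)])
# local: y along long side
P=np.array([[-30,-55,18],[-30,55,18],[30,55,18],[30,-55,18]])/1e3
d=b[1]-b[0];q0=[*np.mean(b,0)[:2],np.arctan2(d[1],d[0])-np.pi/2]
e=place(q0,P);
if np.linalg.norm(e[0]-b[0])>.04:P=P[[3,2,1,0]]
r=fit([(t,P,pt)],q0);print('plate',*r)
print('side proj of plate',((proj(s,place(r[0],P))-[219.7,89.7])*2.7).round().tolist())
for n,u in (('dish',(472,203)),):print(n,ray(t,np.array(u)/2.85+[149.7,109.7],.016))
for n,u in (('vial',(560,520)),('pot',(489,555))):print(n,ray(s,np.array(u)/2.7+[219.7,89.7],.0))
E
```

```text
0.18193835837569655 0.1775799275609493
fix [0.45851171 0.34696246 1.12698707] [[ 0.2  0.3]
 [-0.1  0.2]
 [-0.  -0.1]
 [ 1.4  0.4]
 [ 0.3  0.8]
 [ 0.1  0. ]
 [-0.9 -0.8]
 [-0.8 -1.2]
 [ 1.3 -3.3]]
fix top only [0.45876975 0.34745845 1.12991005]
[np.float64(0.0615), np.float64(0.1121), np.float64(0.0552), np.float64(0.1065)]
plate [ 0.46547921 -0.16671684 -2.64514894] [[ 0.2  0.1]
 [-0.7 -0.5]
 [ 1.1  0.5]
 [-0.4 -0.2]]
side proj of plate [[383.0, 358.0], [477.0, 397.0], [452.0, 434.0], [356.0, 392.0]]
dish [0.48510982 0.03423066 0.016     ]
vial [ 0.501748   -0.35645395  0.        ]
pot [ 0.41844668 -0.3555203   0.        ]
```

>>> {"api": "move_arm", "payload": {
  "increments": [
    [0.4,-0.3,-0.3,0,0,0,0],
    [0.4,-0.62,-0.63,0,0,0,0],
    [0.4,-0.62,-0.63,0,0,0,0],
    [0.4,-0.62,-0.63,0,0,0,0],
    [0.4,-0.62,-0.63,0,0,0,0],
    [0.4,-0.62,-0.63,0,0,0,0],
    [0.4,-0.62,-0.63,0,0,0,0],
    [0.4,-0.62,-0.63,0,0,0,0],
    [0.4,-0.62,-0.63,0,0,0,0],
    [0.4,-0.62,-0.63,0,0,0,0],
    [0.4,-0.62,-0.63,0,0,0,0],
    [0.4,-0.62,-0.63,0,0,0,0],
    [0.4,-0.62,-0.63,0,0,0,0],
    [0.4,-0.62,-0.63,0,0,0,0],
    [0.4,-0.62,-0.63,0,0,0,0],
    [0.4,-0.62,-0.63,0,0,0,0],
    [0.4,-0.3,-0.3,0,0,0,0]
  ]
}}

```text
time_s: 2.7
ee_pos: [0.4695, -0.1679, 0.1754]
eef_rot: [-3.141, 0.0, 2.706]
force: [0.7, 0.7, -0.2]
grip_width: 0.0377
grip_force: 0.0
```

>>> {"api": "move_arm", "payload": {
  "increments": [
    [0.4,0,0,0,0,0,0.147],
    [0.4,0,0,0,0,0,0.147],
    [0.4,0,0,0,0,0,0.147],
    [0.4,0,0,0,0,0,0.147],
    [0.4,0,0,0,0,0,0.147],
    [0.4,0,0,0,0,0,0.147],
    [0.4,0,0,0,0,0,0.147],
    [0.4,0,0,0,0,0,0.147],
    [0.4,0,0,0,0,0,0.147],
    [0.4,0,0,0,0,0,0.147],
    [0.4,0,0,0,0,0,0.147],
    [0.4,0,0,0,0,0,0.147],
    [0.4,0,0,0,0,0,0.147],
    [0.4,0,0,0,0,0,0.147],
    [0.4,0,0,0,0,0,0.147],
    [0.4,0,0,0,0,0,0],
    [0.4,0,0,0,0,0,0]
  ]
}}

```text
time_s: 4.4
ee_pos: [0.4691, -0.165, 0.1757]
eef_rot: [3.142, -0.0, 0.507]
force: [0.2, -0.0, -0.1]
grip_width: 0.0378
grip_force: 0.0
```

```bash
cat > go.py <<'E'
import sys
from h import *
from station import ctrl
def go(pos,rpy):
    o=ctrl.get_obs();Rc=R.from_euler('xyz',o['eef_rot']);Rt=R.from_euler('xyz',rpy)
    print('t',round(o['time_s'],2),'at',o['ee_pos'].round(4),o['eef_rot'].round(3),'f',np.round(o['force'],1))
    print('shift units',(Rc.inv().apply(np.array(pos)-o['ee_pos'])/.05).round(3),'turn',(Rc.inv()*Rt).as_rotvec().round(3))
FX=(.4586,.3472,1.1285)
def fx(x,y,z): return place(FX,[[x/1e3,y/1e3,z/1e3]])[0]
E
python3 - <<'E'
from go import *
go([.4655,-.1667,.1],[np.pi,0,.4965])
p=ctrl.camera('side');a=p['color'][200:300,320:460];cv2.imwrite('pics/a.png',cv2.resize(a,None,fx=5,fy=5,interpolation=2))
E
```

```text
t 4.4 at [ 0.4691 -0.165   0.1757] [ 3.142 -0.     0.507] f [ 0.2 -0.  -0.1]
shift units [-0.08  -0.005  1.514] turn [ 0.    -0.     0.011]
```

View pics/a.png

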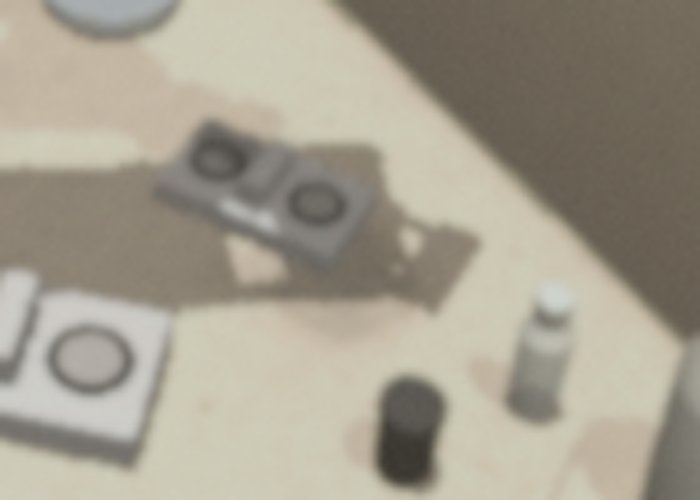

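The picture shows the small plate in the gripper's shadow, with its rib at about crop (265, 170), i.e. side pixel (373, 234). Its surroundings are clear, so I'm descending.

>>> {"api": "move_arm", "payload": {
  "increments": [
    [0.4,-0.08,0,0.3,0,0,0.011],
    [0.4,0,0,0.6,0,0,0],
    [0.4,0,0,0.6,0,0,0],
    [0.4,0,0,0.5,0,0,0],
    [0.4,0,0,0.4,0,0,0],
    [0.4,0,0,0.3,0,0,0],
    [0.4,0,0,0.2,0,0,0],
    [0.4,0,0,0.12,0,0,0],
    [0.4,0,0,0.06,0,0,0],
    [0.4,0,0,0,0,0,0]
  ]
}}

```text
time_s: 5.45
ee_pos: [0.4657, -0.1669, 0.0218]
eef_rot: [3.141, -0.0, 0.492]
force: [-0.5, -0.1, 1.3]
grip_width: 0.0378
grip_force: 0.0
```

>>> {"api": "move_arm", "payload": {
  "increments": [
    [0.3,0,0,0,0,0,0],
    [0.2,0,0,0,0,0,0],
    [0.1,0,0,0,0,0,0],
    [0,0,0,0,0,0,0],
    [0,0,0,0,0,0,0],
    [0,0,0,0,0,0,0]
  ],
  "force": 40
}}

```text
time_s: 6.05
ee_pos: [0.4656, -0.1669, 0.0217]
eef_rot: [3.142, 0.0, 0.492]
force: [0.7, 0.6, -0.3]
grip_width: 0.0003
grip_force: 0.0
```

The fingers closed on nothing, so I'll look before doing anything else.

Run:
```python
from go import *
p=ctrl.camera('side');q=ctrl.camera('top');o=ctrl.get_obs()
tc=np.array([o['ee_pos'],o['ee_pos']+[0,0,.05]])
print(proj(p,tc),proj(q,tc))
a=cv2.resize(p['color'][180:290,310:450],None,fx=5.5,fy=5.5,interpolation=2)[:,:]
b=cv2.resize(q['color'][140:300,320:470],None,fx=2.5,fy=2.5)
a=cv2.resize(a,(400,314));b=cv2.resize(b[:314],(375,314))
cv2.imwrite('pics/b.png',np.hstack([a,b]))
```

```text
[[374.11896499 235.10756001]
 [375.41899433 222.38171959]] [[378.91939409 194.12604508]
 [381.07599661 190.51774724]]
```

View pics/b.png

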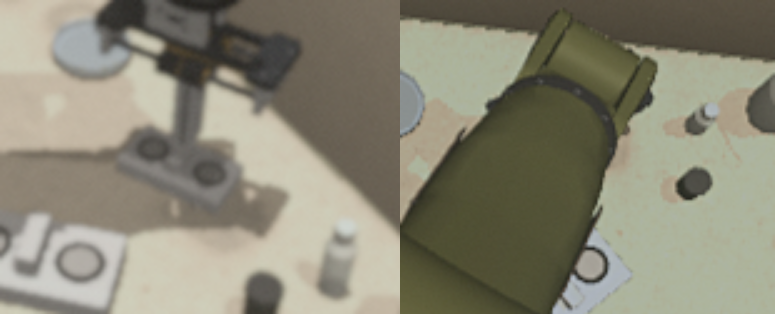

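Run:
```python
from go import *
q=(.4655,-.1667,.4965)
def box(x,y,z0,z1):return np.array([[sx*x,sy*y,z] for z in(z0,z1) for sx,sy in((-1,-1),(1,-1),(1,1),(-1,1))])/1e3
def draw(p,o,sz,f):
    im=cv2.resize(p['color'][o[1]:o[1]+sz[1],o[0]:o[0]+sz[0]],None,fx=f,fy=f,interpolation=2)
    for B,c in((box(30,55,0,18),(0,0,255)),(box(20,7,18,36),(0,255,0))):
        u=((proj(p,place(q,B))-o+.5)*f-.5).astype(int)
        for i in range(4):
            for a,b in((i,(i+1)%4),(4+i,4+(i+1)%4),(i,i+4)):cv2.line(im,tuple(map(int,u[a])),tuple(map(int,u[b])),c,1)
    return im
s=pickle.load(open('side0.pkl','rb'));t=pickle.load(open('top0.pkl','rb'));n=ctrl.camera('side')
ims=[draw(n,(335,195),(75,75),7),draw(t,(350,170),(60,50),4.5)]
cv2.imwrite('pics/c.png',np.hstack([ims[0],np.vstack([ims[1],np.zeros((300,270,3),np.uint8)])]))
```

```text
(no output)
```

View pics/c.png

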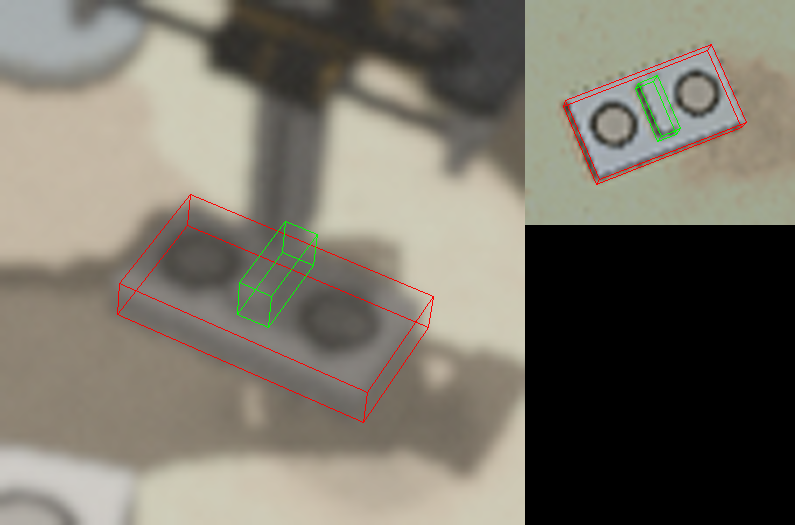

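Run:
```python
from go import *
n=ctrl.camera('side')['color'][205:250,345:400]
n=cv2.resize(n,None,fx=12,fy=12,interpolation=2).astype(float)
n=np.clip((n-40)*2,0,255).astype(np.uint8);cv2.imwrite('pics/d.png',n)
o=ctrl.get_obs();print(o['grip_width'],o['force'],o['ee_pos'])
```

```text
0.00027649121105394084 [-0.17098861  0.08539299 -0.58807025] [ 0.4656298  -0.16690265  0.02164142]
```

View pics/d.png

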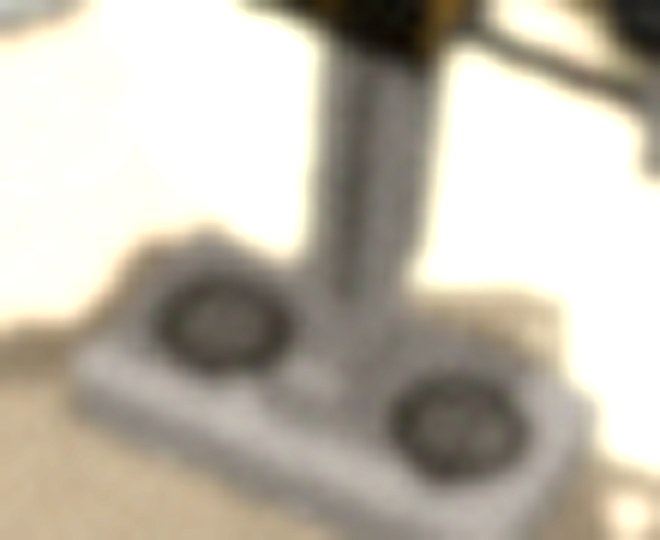

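The plate matches the model. The fingers seem to be on the predicted line but end about 15 mm higher than the reported TCP, near the rib top. I'll raise them and check the tip numerically against the bright table.

>>> {"api": "move_arm", "payload": {
  "increments": [
    [0,0,0,-0.4,0,0,0],
    [0,0,0,-0.6,0,0,0],
    [0,0,0,-0.6,0,0,0],
    [0,0,0,-0.4,0,0,0],
    [0,0,0,0,0,0,0],
    [0,0,0,0,0,0,0]
  ]
}}

```text
time_s: 6.85
ee_pos: [0.4655, -0.1668, 0.1212]
eef_rot: [-3.142, 0.0, 0.492]
force: [0.5, -0.3, -0.3]
grip_width: 0.0006
grip_force: 0.0
```

Run:
```python
from go import *
n=ctrl.camera('side');g=cv2.cvtColor(n['color'],7 if 0 else cv2.COLOR_BGR2GRAY);o=ctrl.get_obs();P=o['ee_pos'];print(P,o['eef_rot'],o['grip_width'])
for dz in range(-30,50,4):
    u=proj(n,[P+[0,0,dz/1e3]])[0];r,c=int(round(u[1])),int(round(u[0]));print(dz,(r,c),g[r,c-10:c+11:2])
s=pickle.load(open('side0.pkl','rb'))
for d in ctrl.cut_out('plate',n)[:3]: print(d['conf'],d['centre'],d['mask'].sum())
```

```text
[ 0.46516848 -0.16669561  0.12058389] [-3.14051544e+00  7.99095332e-04  4.91752449e-01] 0.00034489665012148705
-30 (217, 376) [202 202 202 202 202 202 201 200 200 200 199]
-26 (216, 376) [202 202 203 201 200 202 200 200 200 201 200]
-22 (215, 376) [202 203 202 201 201 202 201 200 201 201 201]
-18 (214, 376) [202 201 201 202 202 202 202 201 201 201 203]
-14 (213, 376) [202 202 201 202 202 202 201 202 201 201 201]
-10 (212, 376) [201 201 202 201 201 201 201 200 201 201 201]
-6 (211, 376) [202 202 202 202 202 201 202 201 199 201 199]
-2 (210, 377) [202 202 201 201 202 202 202 199 200 201 199]
2 (209, 377) [202 202 202 203 203 203 201 200 200 200 199]
6 (208, 377) [202 202 202 201 202 201 200 201 201 202 200]
10 (206, 377) [202 202 201 201 200 200 201 201 201 200 198]
14 (205, 377) [202 202 202 201 197 195 199 200 200 199 194]
18 (204, 377) [202 201 201 200 186 180 192 197 200 197 188]
22 (203, 377) [201 201 201 196 163 149 174 191 199 195 179]
26 (202, 377) [201 201 200 185 131 114 144 178 197 190 164]
30 (201, 377) [200 201 198 168 107  94 116 158 190 181 147]
34 (200, 378) [201 199 178 117  85  99 113 160 177 146 111]
38 (199, 378) [201 198 166 106  83  98 102 134 158 130 101]
42 (197, 378) [200 197 163 104  85  96 102 108 125 101  96]
46 (196, 378) [199 198 168 105  86  97 102 105 116  97  95]
0.58 [273.1, 323.5] 1954
0.57 [241.1, 375.4] 817
```

Run:
```python
from go import *
n=ctrl.camera('side');o=ctrl.get_obs();P=o['ee_pos'];Rt=R.from_euler('xyz',o['eef_rot'])
x0,y0,f=330,150,7
im=cv2.resize(n['color'][y0:y0+80,x0:x0+90],None,fx=f,fy=f,interpolation=2)
L=np.array([[0,0,0],[0,0,-.019],[0,0,-.097],[0,.02,0],[0,-.02,0]])
for u,c in zip(proj(n,P+Rt.apply(L)),[(0,0,255),(0,255,0),(255,0,0),(255,0,255),(255,255,0)]):
    cv2.circle(im,(int((u[0]-x0+.5)*f),int((u[1]-y0+.5)*f)),4,c,-1)
cv2.imwrite('pics/e.png',im)
```

```text
(no output)
```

View pics/e.png

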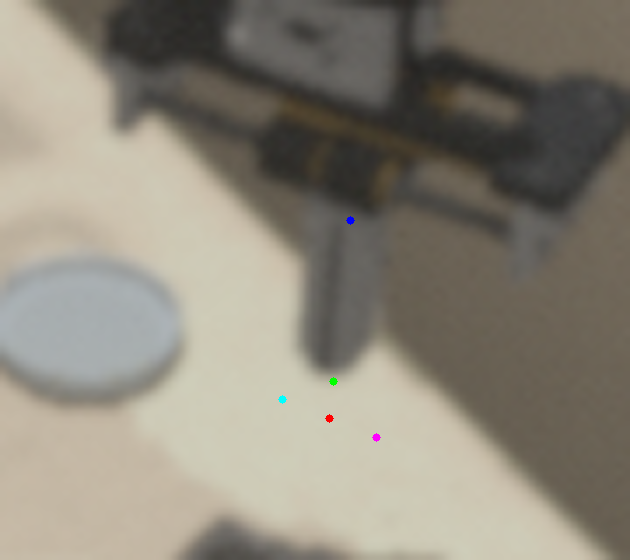

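The picture shows the fingers ending about 20 mm behind the reported TCP: tip at (330, 373), reported TCP (red) at (330, 418). That explains the miss, since the fingers shut just above the rib. I'll confirm it by feel during the descent.

>>> {"api": "move_arm", "payload": {
  "increments": [
    [0.4,0,0,0,0,0,0],
    [0.4,0,0,0.3,0,0,0],
    [0.4,0,0,0.6,0,0,0],
    [0.4,0,0,0.5,0,0,0],
    [0.4,0,0,0.4,0,0,0],
    [0.4,0,0,0.2,0,0,0],
    [0.4,0,0,0.03,0,0,0],
    [0.4,0,0,0.03,0,0,0],
    [0.4,0,0,0.03,0,0,0],
    [0.4,0,0,0,0,0,0],
    [0.4,0,0,0,0,0,0]
  ]
}}

```text
time_s: 8.1
ee_pos: [0.4658, -0.167, 0.0176]
eef_rot: [3.141, -0.0, 0.492]
force: [-0.4, -0.7, 0.0]
grip_width: 0.0374
grip_force: 0.0
```

Reported z is 17.6 mm with no contact, which fits. I'll continue slowly.

>>> {"api": "move_arm", "payload": {
  "increments": [
    [0.4,0,0,0.03,0,0,0],
    [0.4,0,0,0.03,0,0,0],
    [0.4,0,0,0.03,0,0,0],
    [0.4,0,0,0.03,0,0,0],
    [0.4,0,0,0,0,0,0]
  ]
}}

```text
time_s: 8.6
ee_pos: [0.4655, -0.1668, 0.0109]
eef_rot: [-3.141, 0.0, 0.492]
force: [-0.4, -1.0, -0.7]
grip_width: 0.0375
grip_force: 0.0
```

>>> {"api": "move_arm", "payload": {
  "increments": [
    [0.4,0,0,0.03,0,0,0],
    [0.4,0,0,0.03,0,0,0],
    [0.4,0,0,0.03,0,0,0],
    [0.4,0,0,0,0,0,0]
  ]
}}

```text
time_s: 9.0
ee_pos: [0.4655, -0.1668, 0.0064]
eef_rot: [-3.141, 0.0, 0.492]
force: [-0.2, -0.5, -0.3]
grip_width: 0.0376
grip_force: 0.0
```

>>> {"api": "move_arm", "payload": {
  "increments": [
    [0.4,0,0,0.02,0,0,0],
    [0.4,0,0,0.02,0,0,0],
    [0.4,0,0,0.02,0,0,0],
    [0.4,0,0,0,0,0,0]
  ]
}}

```text
time_s: 9.4
ee_pos: [0.4655, -0.1669, 0.0035]
eef_rot: [-3.141, 0.0, 0.492]
force: [-0.2, -1.1, 0.5]
grip_width: 0.0378
grip_force: 0.0
```

>>> {"api": "move_arm", "payload": {
  "increments": [
    [0.2,0,0,0,0,0,0],
    [0,0,0,0,0,0,0],
    [0,0,0,0,0,0,0],
    [0,0,0,0,0,0,0],
    [0,0,0,0,0,0,0]
  ],
  "force": 40
}}

```text
time_s: 9.9
ee_pos: [0.4653, -0.1665, 0.0036]
eef_rot: [-3.141, 0.0, 0.492]
force: [-3.3, 4.3, 3.0]
grip_width: 0.0122
grip_force: 40.0
```

>>> {"api": "move_arm", "payload": {
  "increments": [
    [0,0,0,-0.1,0,0,0],
    [0,0,0,-0.3,0,0,0],
    [0,0,0,-0.5,0,0,0],
    [0,0,0,-0.5,0,0,0],
    [0,0,0,-0.5,0,0,0],
    [0,0,0,-0.3,0,0,0],
    [0,0,0,-0.2,0,0,0],
    [0,0,0,0,0,0,0]
  ]
}}

```text
time_s: 10.7
ee_pos: [0.466, -0.1672, 0.1245]
eef_rot: [3.14, -0.001, 0.492]
force: [-0.5, 0.2, -4.8]
grip_width: 0.0127
grip_force: 40.0
```

>>> {"api": "move_arm", "payload": {
  "increments": [
    [0,0.13,-0.33,0,0,0,0],
    [0,0.26,-0.68,0,0,0,0],
    [0,0.26,-0.68,0,0,0,0],
    [0,0.26,-0.68,0,0,0,0],
    [0,0.26,-0.68,0,0,0,0],
    [0,0.26,-0.68,0,0,0,0],
    [0,0.26,-0.68,0,0,0,0],
    [0,0.26,-0.68,0,0,0,0],
    [0,0.26,-0.68,0,0,0,0],
    [0,0.26,-0.68,0,0,0,0],
    [0,0.26,-0.68,0,0,0,0],
    [0,0.26,-0.68,0,0,0,0],
    [0,0.13,-0.33,0,0,0,0],
    [0,0,0,0,0,0,-0.12],
    [0,0,0,0,0,0,-0.13],
    [0,0,0,0,0,0,-0.13],
    [0,0,0,0,0,0,-0.13],
    [0,0,0,0,0,0,-0.127],
    [0,0,0,0,0,0,0],
    [0,0,0,0,0,0,0]
  ]
}}

```text
time_s: 12.7
ee_pos: [0.4107, 0.2653, 0.1229]
eef_rot: [-3.141, 0.001, 1.125]
force: [-0.1, 0.7, -5.6]
grip_width: 0.0126
grip_force: 40.0
```

Run:
```python
from go import *
go([*fx(-92,12,0)[:2],.04],[np.pi,0,FX[2]])
p=ctrl.camera('side');q=ctrl.camera('top');print(ctrl.get_obs()['grip_width'])
a=cv2.resize(p['color'][85:200,240:370],None,fx=4,fy=4,interpolation=2)
b=cv2.resize(q['color'][120:235,170:270],None,fx=2.7,fy=4,interpolation=2)
cv2.imwrite('pics/f.png',np.hstack([a,b]))
pickle.dump((p,q),open('f.pkl','wb'))
```

```text
t 12.7 at [0.4107 0.2653 0.1229] [-3.141e+00  1.000e-03  1.125e+00] f [-0.1  0.7 -5.6]
shift units [ 0.051 -0.074  1.658] turn [-0.001  0.001 -0.003]
0.012673587968858346
```

View pics/f.png

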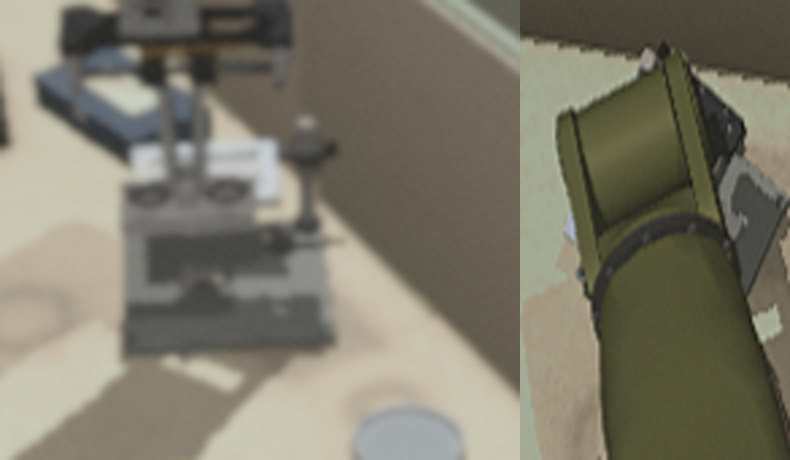

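The picture shows the plate held level in the air, parallel to the deck edge, with the gate and deck clear below. Lowering it now.

>>> {"api": "move_arm", "payload": {
  "increments": [
    [0,0.051,-0.074,0.2,0,0,-0.003],
    [0,0,0,0.4,0,0,0],
    [0,0,0,0.5,0,0,0],
    [0,0,0,0.4,0,0,0],
    [0,0,0,0.3,0,0,0],
    [0,0,0,0.15,0,0,0],
    [0,0,0,0.08,0,0,0],
    [0,0,0,0,0,0,0],
    [0,0,0,0,0,0,0]
  ]
}}

```text
time_s: 13.7
ee_pos: [0.409, 0.2696, 0.0227]
eef_rot: [3.141, -0.001, 1.132]
force: [0.4, 0.4, -5.8]
grip_width: 0.0129
grip_force: 40.0
```

>>> {"api": "move_arm", "payload": {
  "increments": [
    [0,0,0,0.02,0,0,0],
    [0,0,0,0.02,0,0,0],
    [0,0,0,0,0,0,0]
  ]
}}

```text
time_s: 14.0
ee_pos: [0.4087, 0.2694, 0.0202]
eef_rot: [3.141, -0.0, 1.132]
force: [0.7, -0.4, -6.0]
grip_width: 0.0126
grip_force: 40.0
```

>>> {"api": "move_arm", "payload": {
  "increments": [
    [0,0,0,0.02,0,0,0],
    [0,0,0,0.02,0,0,0],
    [0,0,0,0.01,0,0,0],
    [0,0,0,0,0,0,0]
  ]
}}

```text
time_s: 14.4
ee_pos: [0.4087, 0.2694, 0.0177]
eef_rot: [3.142, -0.0, 1.132]
force: [0.5, -1.1, -4.2]
grip_width: 0.0126
grip_force: 40.0
```

>>> {"api": "move_arm", "payload": {
  "increments": [
    [0,0,0,0.015,0,0,0],
    [0,0,0,0,0,0,0],
    [0.2,0,0,0,0,0,0],
    [0.3,0,0,0,0,0,0],
    [0.4,0,0,0,0,0,0],
    [0.4,0,0,-0.2,0,0,0],
    [0.4,0,0,-0.4,0,0,0],
    [0.4,0,0,-0.5,0,0,0],
    [0.4,0,0,-0.5,0,0,0],
    [0.2,0,0,-0.5,0,0,0],
    [0,0,0,-0.3,0,0,0],
    [0,0,0,0,0,0,0]
  ]
}}

```text
time_s: 15.6
ee_pos: [0.4096, 0.27, 0.1394]
eef_rot: [3.139, -0.003, 1.132]
force: [0.2, 0.6, -0.5]
grip_width: 0.017
grip_force: 0.0
```

Run:
```python
from go import *
# pose for pushing: tool yaw FX, leaning 30 deg: tool z = down + fixture x
def leaned(yaw,ax,deg): # lean so z tool tilts
    return R.from_rotvec(np.deg2rad(deg)*np.array(ax))*R.from_euler('xyz',[np.pi,0,yaw])
c,s=np.cos(FX[2]),np.sin(FX[2])
Rt=leaned(FX[2],[s,-c,0],30);print('z tool',Rt.apply([0,0,1]).round(3),'want',[.5*c,.5*s,-.866])
d=.0195
tip=fx(-145,12,60); go(tip+d*Rt.apply([0,0,1]),Rt.as_euler('xyz'))
p=ctrl.camera('side');g=p
for k in ctrl.cut_out('plate',p)[:3]:print(k['conf'],k['centre'],k['mask'].sum())
print(proj(p,[fx(-92,12,32)]))
print(ctrl.get_obs()['qpos'].round(2))
```

```text
z tool [ 0.214  0.452 -0.866] want [np.float64(0.21400797285664988), np.float64(0.4518855912217023), -0.866]
t 15.6 at [0.4096 0.27   0.1394] [ 3.139e+00 -3.000e-03  1.132e+00] f [ 0.2  0.6 -0.5]
shift units [-0.896 -0.023  1.923] turn [0.001 0.52  0.004]
0.86 [164.1, 289.9] 472
0.59 [271.3, 321.2] 1991
[[287.62760999 158.51065075]]
[0.51 0.2  1.74 0.   1.2  0.95]
```

>>> {"api": "move_arm", "payload": {
  "increments": [
    [0,-0.4,0,0,0,0,0],
    [0,-0.6,0,0,0,0,0],
    [0,0,0,0,0,0.12,0],
    [0,0,0,0,0,0.14,0],
    [0,0,0,0,0,0.14,0],
    [0,0,0,0,0,0.12,0],
    [0,0,0,0,0,0,0],
    [0,0,0,0,0,0,0]
  ]
}}

```text
time_s: 16.5
ee_pos: [0.3873, 0.2235, 0.1363]
eef_rot: [-3.14, -0.517, 1.129]
force: [0.1, 0.1, 0.2]
grip_width: 0.0004
grip_force: 0.0
```

```bash
cat >> go.py <<'E'
c,s=np.cos(FX[2]),np.sin(FX[2]);D=.020
RX=R.from_rotvec(np.deg2rad(30)*np.array([s,-c,0]))*R.from_euler('xyz',[np.pi,0,FX[2]])  # pushing to +x
def tipfx():  # actual tip in fixture frame, mm
    o=ctrl.get_obs();t=o['ee_pos']-D*R.from_euler('xyz',o['eef_rot']).apply([0,0,1]);d=t-[FX[0],FX[1],0]
    f=o['force'];print('tip',(1e3*np.array([c*d[0]+s*d[1],-s*d[0]+c*d[1],d[2]])).round(1),'f_fx',np.round([c*f[0]+s*f[1],-s*f[0]+c*f[1],f[2]],1))
def gotip(x,y,z,Rt): go(fx(x,y,z)+D*Rt.apply([0,0,1]),Rt.as_euler('xyz'));tipfx()
E
python3 - <<'E'
from go import *
gotip(-138,10,21,RX)
p=ctrl.camera('top');q=ctrl.camera('side')
for n,z in(('top',p),('side',q)):
  for k in ctrl.cut_out('plate',z)[:3]:print(n,k['conf'],k['centre'],k['mask'].sum())
E
```

```text
t 16.5 at [0.3873 0.2235 0.1363] [-3.14  -0.517  1.129] f [0.1 0.1 0.2]
shift units [-1.063  0.032  2.448] turn [-0.002  0.006  0.001]
tip [-152.2   11.4  153.7] f_fx [ 0.2 -0.   0.2]
top 0.82 [253.7, 383.9] 1545
top 0.63 [192.0, 239.1] 703
side 0.87 [163.3, 290.9] 471
side 0.65 [271.3, 322.4] 1910
side 0.21 [280.0, 400.2] 271
```

>>> {"api": "move_arm", "payload": {
  "increments": [
    [0,-0.1,0.03,0.23,0,0.006,0],
    [0,-0.2,0,0.46,0,0,0],
    [0,-0.2,0,0.46,0,0,0],
    [0,-0.2,0,0.46,0,0,0],
    [0,-0.18,0,0.41,0,0,0],
    [0,-0.1,0,0.25,0,0,0],
    [0,-0.08,0,0.17,0,0,0],
    [0,0,0,0,0,0,0]
  ]
}}

```text
time_s: 17.5
ee_pos: [0.3946, 0.2379, 0.0036]
eef_rot: [-3.139, -0.524, 1.132]
force: [0.2, -0.0, -0.8]
grip_width: 0.0004
grip_force: 0.0
```

Run:
```python
from go import *
gotip(-129,10,21,RX)
q=ctrl.camera('side');p=ctrl.camera('top')
print('expected rib/plate centre top',proj(p,[fx(-92,12,32)]),'side',proj(q,[fx(-92,12,32)]))
m=ctrl.cut_out('plate',q);m=min(m,key=lambda k:abs(k['centre'][0]-160));v,u=np.nonzero(m['mask']);
for i in(u.argmin(),u.argmax(),v.argmin(),v.argmax()):print(u[i],v[i])
print('side model corners',proj(q,np.array([fx(-92+a,12+b,32) for a in(-30,30) for b in(-55,55)])).round(1).tolist())
```

```text
t 17.5 at [0.3946 0.2379 0.0036] [-3.139 -0.524  1.132] f [ 0.2 -0.  -0.8]
shift units [0.125 0.022 0.07 ] turn [-0.004 -0.001  0.003]
tip [-136.2   11.    20.9] f_fx [ 0.  -0.2 -0.8]
expected rib/plate centre top [[236.49112906 194.76979785]] side [[287.62760999 158.51065075]]
272 164
305 165
300 159
273 168
side model corners [[304.1, 163.0], [271.3, 164.6], [303.4, 152.7], [271.6, 154.2]]
```

>>> {"api": "move_arm", "payload": {
  "increments": [
    [0,0.06,0,0.035,0,0,0],
    [0,0.086,0,0.05,0,0,0],
    [0,0.086,0,0.05,0,0,0],
    [0,0.06,0,0.035,0,0,0],
    [0,0,0,0,0,0,0]
  ]
}}

```text
time_s: 18.15
ee_pos: [0.4026, 0.2532, 0.0048]
eef_rot: [3.141, -0.526, 1.132]
force: [-0.1, 0.5, -0.4]
grip_width: 0.0004
grip_force: 0.0
```

>>> {"api": "move_arm", "payload": {
  "increments": [
    [0,0.06,0,0.035,0,0,0],
    [0,0.06,0,0.035,0,0,0],
    [0,0.06,0,0.035,0,0,0],
    [0,0.06,0,0.035,0,0,0],
    [0,0,0,0,0,0,0]
  ]
}}

```text
time_s: 18.65
ee_pos: [0.4086, 0.2657, 0.0048]
eef_rot: [3.142, -0.526, 1.132]
force: [0.3, -0.2, 1.1]
grip_width: 0.0005
grip_force: 0.7
```

Run:
```python
from go import *
gotip(-60,10,21,RX)
```

```text
t 18.65 at [0.4086 0.2657 0.0048] [ 3.142 -0.526  1.132] f [ 0.3 -0.2  1.1]
shift units [0.769 0.009 0.472] turn [-0.002 -0.003  0.003]
tip [-105.2   10.3   22.1] f_fx [-0.  -0.4  1.1]
```

Run:
```python
from go import *
q=ctrl.camera('side')
m=ctrl.cut_out('plate',q);print([(k['conf'],k['centre']) for k in m]);m=min(m,key=lambda k:abs(k['centre'][0]-160));v,u=np.nonzero(m['mask'])
print(u.min(),u.max(),v.min(),v.max())
o=ctrl.get_obs();u=proj(q,[o['ee_pos'],fx(-105.2,10,22)]);print(u)
x0,y0,f=250,100,6
im=cv2.resize(q['color'][y0:y0+90,x0:x0+80],None,fx=f,fy=f,interpolation=2);cv2.circle(im,(int((u[1][0]-x0)*f),int((u[1][1]-y0)*f)),3,(0,0,255),-1)
cv2.imwrite('pics/g.png',im)
```

```text
[(0.92, [271.4, 323.7]), (0.48, [162.4, 293.8])]
272 304 152 166
[[288.59704842 165.42655197]
 [288.42543467 163.14485358]]
```

View pics/g.png

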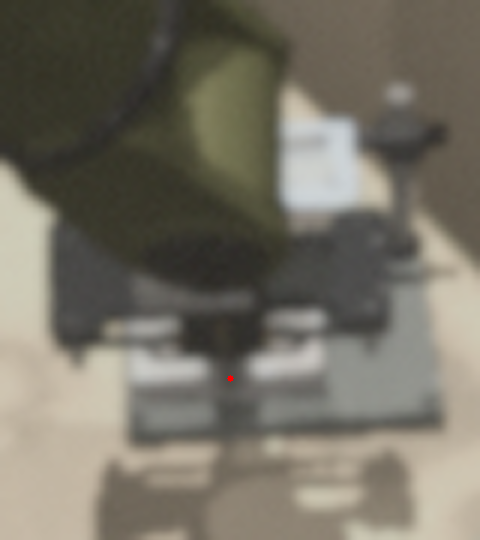

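The picture shows the finger tip against the middle of the plate's near edge, at pixel (288, 168), and the mask's lower edge shows the plate has moved in by about 10 mm. I'll keep pushing towards the gate.

>>> {"api": "move_arm", "payload": {
  "increments": [
    [0,0.06,0,0.035,0,0,0],
    [0,0.07,0,0.04,0,0,0],
    [0,0.07,0,0.04,0,0,0],
    [0,0.07,0,0.04,0,0,0],
    [0,0.07,0,0.04,0,0,0]
  ]
}}

```text
time_s: 19.25
ee_pos: [0.4168, 0.2831, 0.0048]
eef_rot: [3.142, -0.526, 1.132]
force: [-2.9, -5.8, 5.0]
grip_width: 0.0003
grip_force: 3.8
```

```bash
cat > st.py <<'E'
from go import *
tipfx();q=ctrl.camera('side')
m=[k for k in ctrl.cut_out('plate',q) if k['centre'][0]<200][:1]
for k in m:
    M=k['mask'];v,u=np.nonzero(M);print(round(k['conf'],2),k['centre'],u.min(),u.max(),v.min(),v.max(),[int(np.nonzero(M[:,x])[0].max(initial=0)) for x in range(u.min(),u.max()+1,4)])
E
python3 st.py
```

```text
tip [-85.9  10.3  22.1] f_fx [-6.4  0.2  5. ]
0.51 [159.0, 295.2] 272 304 152 163 [160, 163, 162, 162, 0, 162, 162, 162, 161]
```

>>> {"api": "move_arm", "payload": {
  "increments": [
    [0,-0.052,0,-0.03,0,0,0],
    [0,-0.052,0,-0.03,0,0,0],
    [0,0,0,0,0,0,0]
  ]
}}

```text
time_s: 19.65
ee_pos: [0.414, 0.2772, 0.0047]
eef_rot: [-3.141, -0.526, 1.131]
force: [-0.1, 0.3, 0.2]
grip_width: 0.0007
grip_force: 0.0
```

```bash
python3 st.py; python3 -c "
from go import *
import time
print(ctrl.get_obs()['moment'].round(2))"
```

```text
tip [-92.4  10.4  22. ] f_fx [0.3 0.2 0.2]
0.48 [159.9, 285.8] 272 304 150 163 [161, 163, 162, 162, 0, 161, 161, 161, 161]
[-0.28  0.19 -0.  ]
```

>>> {"api": "move_arm", "payload": {
  "increments": [
    [0,-0.01,0,0.0173,0,0,0],
    [0,-0.01,0,0.0173,0,0,0],
    [0,-0.01,0,0.0173,0,0,0],
    [0,0,0,0,0,0,0]
  ]
}}

```text
time_s: 20.15
ee_pos: [0.4141, 0.2776, 0.0017]
eef_rot: [-3.141, -0.526, 1.132]
force: [-0.7, 0.1, 0.1]
grip_width: 0.0001
grip_force: 0.2
```

>>> {"api": "move_arm", "payload": {
  "increments": [
    [0,-0.015,0,0.0173,0,0,0],
    [0,-0.015,0,0.0173,0,0,0],
    [0,-0.015,0,0.0173,0,0,0],
    [0,-0.015,0,0.0173,0,0,0],
    [0,0,0,0,0,0,0]
  ]
}}

```text
time_s: 20.65
ee_pos: [0.4137, 0.2768, -0.0029]
eef_rot: [-3.141, -0.526, 1.132]
force: [0.7, -0.2, -0.1]
grip_width: 0.0006
grip_force: 0.0
```

>>> {"api": "move_arm", "payload": {
  "increments": [
    [0,-0.015,0,0.0173,0,0,0],
    [0,-0.015,0,0.0173,0,0,0],
    [0,-0.015,0,0.0173,0,0,0],
    [0,0,0,0,0,0,0]
  ]
}}

```text
time_s: 21.05
ee_pos: [0.4134, 0.2762, -0.0062]
eef_rot: [-3.141, -0.526, 1.132]
force: [-0.3, 0.5, 0.4]
grip_width: 0.0002
grip_force: 0.0
```

```bash
python3 st.py
```

```text
tip [-93.6  10.4  11.1] f_fx [0.3 0.5 0.4]
0.58 [160.6, 283.5] 272 304 148 163 [161, 163, 162, 161, 0, 0, 161, 161, 160]
```

>>> {"api": "move_arm", "payload": {
  "increments": [
    [0,-0.015,0,0.0173,0,0,0],
    [0,-0.015,0,0.0173,0,0,0],
    [0,-0.015,0,0.0173,0,0,0],
    [0,0,0,0,0,0,0]
  ]
}}

```text
time_s: 21.55
ee_pos: [0.4139, 0.2762, -0.0083]
eef_rot: [3.141, -0.528, 1.132]
force: [-6.3, -1.6, 18.1]
grip_width: 0.0005
grip_force: 9.4
```

>>> {"api": "move_arm", "payload": {
  "increments": [
    [0,-0.015,0,0.0173,0,0,0],
    [0,-0.015,0,0.0173,0,0,0],
    [0,-0.015,0,0.0173,0,0,0],
    [0,0,0,0,0,0,0]
  ]
}}

```text
time_s: 21.95
ee_pos: [0.4141, 0.2765, -0.0093]
eef_rot: [3.14, -0.532, 1.134]
force: [-25.5, -17.5, 65.5]
grip_width: 0.0006
grip_force: 33.0
```

Deck contact came at reported z of about −8 mm, so the fingertip's lowest point is about 21.5 mm above the reported z in this leaned pose. That means the earlier push was on the plate's top edge. I'll back up to 4 mm above the deck and push low.

>>> {"api": "move_arm", "payload": {
  "increments": [
    [0,0.03,0,-0.052,0,0,0],
    [0,0.03,0,-0.052,0,0,0],
    [0,0.03,0,-0.052,0,0,0],
    [0,0,0,0,0,0,0]
  ]
}}

```text
time_s: 22.35
ee_pos: [0.413, 0.275, -0.0037]
eef_rot: [3.141, -0.526, 1.132]
force: [-0.1, -1.0, -0.2]
grip_width: 0.0004
grip_force: 0.0
```

```bash
sed -i 's/D=.020/D=.027/' go.py
python3 - <<'E'
from go import *
gotip(-80,10,0,RX);print(ctrl.get_obs()['ee_pos'])
E
python3 st.py
```

```text
t 22.35 at [ 0.413   0.275  -0.0037] [ 3.141 -0.526  1.132] f [-0.1 -1.  -0.2]
shift units [0.118 0.007 0.524] turn [-0.001 -0.002  0.003]
tip [-98.3  10.3  19.6] f_fx [-0.9 -0.3 -0.2]
[ 0.41301188  0.27499572 -0.00370212]
tip [-98.3  10.3  19.6] f_fx [-0.9 -0.3 -0.2]
0.42 [160.6, 297.0] 272 303 156 163 [161, 163, 162, 161, 0, 161, 162, 161]
```

>>> {"api": "move_arm", "payload": {
  "increments": [
    [0,0.06,0,0.035,0,0,0],
    [0,0.06,0,0.035,0,0,0],
    [0,0.06,0,0.035,0,0,0],
    [0,0.06,0,0.035,0,0,0]
  ]
}}

```text
time_s: 22.85
ee_pos: [0.4188, 0.2879, -0.0041]
eef_rot: [-3.141, -0.526, 1.132]
force: [-1.2, -2.4, -0.9]
grip_width: 0.0006
grip_force: 1.4
```

```bash
python3 st.py
```

```text
tip [-84.2  10.5  19.3] f_fx [-2.7  0.  -0.9]
0.44 [162.2, 285.0] 272 303 154 161 [157, 161, 160, 0, 0, 0, 159, 159]
```

>>> {"api": "move_arm", "payload": {
  "increments": [
    [0,0.06,0,0.035,0,0,0],
    [0,0.06,0,0.035,0,0,0]
  ]
}}

```text
time_s: 23.15
ee_pos: [0.4219, 0.2941, -0.0039]
eef_rot: [-3.141, -0.526, 1.132]
force: [-0.8, -1.6, -1.0]
grip_width: 0.0008
grip_force: 1.3
```

```bash
python3 st.py
```

```text
tip [-77.3  10.4  19.5] f_fx [-1.8  0.1 -1. ]
0.65 [158.7, 284.9] 272 303 151 160 [157, 160, 160, 159, 0, 157, 159, 159]
```

>>> {"api": "move_arm", "payload": {
  "increments": [
    [0,0.06,0,0.035,0,0,0],
    [0,0.06,0,0.035,0,0,0],
    [0,0.06,0,0.035,0,0,0],
    [0,0.06,0,0.035,0,0,0],
    [0,0.06,0,0.035,0,0,0]
  ]
}}

```text
time_s: 23.75
ee_pos: [0.4293, 0.3099, -0.0039]
eef_rot: [-3.142, -0.526, 1.132]
force: [-1.3, -3.1, 0.2]
grip_width: 0.0005
grip_force: 1.6
```

```bash
python3 st.py
```

```text
tip [-59.8  10.4  19.4] f_fx [-3.4 -0.2  0.2]
0.51 [155.5, 283.9] 273 303 150 157 [156, 156, 156, 0, 0, 155, 155, 155]
```

>>> {"api": "move_arm", "payload": {
  "increments": [
    [0,0.052,0,0.03,0,0,0],
    [0,0.052,0,0.03,0,0,0],
    [0,0.052,0,0.03,0,0,0]
  ]
}}

```text
time_s: 24.15
ee_pos: [0.4332, 0.3179, -0.0039]
eef_rot: [-3.142, -0.526, 1.132]
force: [-0.8, -3.3, -0.2]
grip_width: 0.0002
grip_force: 1.6
```

```bash
python3 st.py
```

```text
tip [-50.9  10.4  19.5] f_fx [-3.3 -0.6 -0.2]
0.57 [153.9, 296.1] 274 301 149 154 [153, 154, 0, 0, 0, 152, 153]
```

>>> {"api": "move_arm", "payload": {
  "increments": [
    [0,0.03,0,-0.05,0,0,0],
    [0,0,0,0,0,0.07,0],
    [0,0,0,0,0,0.07,0],
    [0,0.02,0,-0.03,0,0,0],
    [0,0,0,0,0,0,0]
  ]
}}

```text
time_s: 24.75
ee_pos: [0.4329, 0.3177, 0.0011]
eef_rot: [-3.139, -0.655, 1.13]
force: [-1.0, 1.0, 0.1]
grip_width: 0.0009
grip_force: 0.0
```

```bash
python3 st.py; python3 -c "
from go import *
o=ctrl.get_obs();print(o['qpos'].round(2),o['eef_rot'])"
```

```text
tip [-54.1  10.5  22.5] f_fx [0.4 1.3 0.1]
0.39 [148.1, 299.5] 274 302 141 155 [155, 155, 0, 0, 0, 0, 154, 153]
[ 0.31  0.35  2.14  1.24  0.49 -0.34] [-3.14017818 -0.65619749  1.13165222]
```

>>> {"api": "move_arm", "payload": {
  "increments": [
    [0,0.047,0,0.037,0,0,0],
    [0,0.047,0,0.037,0,0,0],
    [0,0.047,0,0.037,0,0,0]
  ]
}}

```text
time_s: 25.15
ee_pos: [0.4366, 0.3263, 0.0007]
eef_rot: [-3.14, -0.657, 1.132]
force: [-3.3, -5.1, 4.1]
grip_width: 0.0008
grip_force: 2.9
```

>>> {"api": "move_arm", "payload": {
  "increments": [
    [0,0.032,0,0.0246,0,0,0],
    [0,0.032,0,0.0246,0,0,0]
  ]
}}

```text
time_s: 25.35
ee_pos: [0.4383, 0.3299, 0.0007]
eef_rot: [-3.14, -0.657, 1.132]
force: [-3.6, -4.2, 4.0]
grip_width: -0.0
grip_force: 2.9
```

```bash
python3 st.py
```

```text
tip [-40.8  10.9  22.1] f_fx [-5.4  1.4  4. ]
0.68 [155.8, 301.5] 273 304 139 154 [154, 153, 0, 0, 0, 0, 152, 152]
```

>>> {"api": "move_arm", "payload": {
  "increments": [
    [0,-0.063,0,-0.049,0,0,0],
    [0,-0.031,0,0.039,0,0,0],
    [0,0,0,0,0,0,0]
  ]
}}

```text
time_s: 25.75
ee_pos: [0.4363, 0.3259, -0.0021]
eef_rot: [-3.14, -0.657, 1.131]
force: [0.4, 0.3, -0.0]
grip_width: 0.0004
grip_force: 0.0
```

```bash
python3 st.py
```

```text
tip [-45.2  10.9  19.2] f_fx [ 0.4 -0.2 -0. ]
```

>>> {"api": "move_arm", "payload": {
  "increments": [
    [0,0.032,0,0.0246,0,0,0],
    [0,0.032,0,0.0246,0,0,0],
    [0,0.032,0,0.0246,0,0,0]
  ]
}}

```text
time_s: 26.15
ee_pos: [0.439, 0.3316, -0.0019]
eef_rot: [-3.14, -0.657, 1.132]
force: [-2.3, -4.7, 2.4]
grip_width: 0.0002
grip_force: 2.1
```

```bash
python3 st.py
```

```text
tip [-39.   10.9  19.5] f_fx [-5.2  0.1  2.4]
```

>>> {"api": "move_arm", "payload": {
  "increments": [
    [0,0.032,0,0.0246,0,0,0],
    [0,0.032,0,0.0246,0,0,0]
  ]
}}

```text
time_s: 26.45
ee_pos: [0.4407, 0.3352, -0.0019]
eef_rot: [-3.14, -0.657, 1.132]
force: [-1.7, -3.4, 0.1]
grip_width: 0.0008
grip_force: 1.9
```

>>> {"api": "move_arm", "payload": {
  "increments": [
    [0,0.032,0,0.0246,0,0,0],
    [0,0.032,0,0.0246,0,0,0]
  ]
}}

```text
time_s: 26.65
ee_pos: [0.4424, 0.3386, -0.002]
eef_rot: [-3.14, -0.656, 1.132]
force: [-8.5, -21.1, 10.1]
grip_width: 0.0006
grip_force: 11.4
```

```bash
python3 st.py
```

```text
tip [-31.2  10.8  19.3] f_fx [-22.7  -1.4  10.1]
0.5 [151.9, 301.0] 275 302 139 152 [152, 151, 0, 0, 0, 0, 151]
```

The force jumped to 23 N, so the plate is at the dowels. I'll press slightly more, then retreat and go round to the open side.

>>> {"api": "move_arm", "payload": {
  "increments": [
    [0,0.008,0,0.006,0,0,0],
    [0,0,0,0,0,0,0]
  ]
}}

```text
time_s: 26.95
ee_pos: [0.4425, 0.3386, -0.0021]
eef_rot: [-3.14, -0.656, 1.131]
force: [-7.8, -15.9, 8.4]
grip_width: 0.0001
grip_force: 9.0
```

Run:
```python
from go import *
tipfx()
RY=R.from_rotvec(np.deg2rad(35)*np.array([c,s,0]))
# lean to +y: tool z = down and -y ; keep closing line along fixture x?
for yaw in (FX[2],FX[2]-np.pi/2,FX[2]+np.pi/2):
    b=R.from_euler('xyz',[np.pi,0,yaw])
    for a in(35,-35):
        r=R.from_rotvec(np.deg2rad(a)*np.array([c,s,0]))*b
        z=r.apply([0,0,1]); zf=[c*z[0]+s*z[1],-s*z[0]+c*z[1],z[2]]
        print(round(yaw,2),a,np.round(zf,2),r.as_euler('xyz').round(3))
print(fx(0,130,30),ctrl.get_obs()['qpos'].round(2))
```

```text
tip [-31.1  10.8  19.3] f_fx [-17.8   0.3   8.4]
1.13 35 [ 0.    0.57 -0.82] [-2.531  0.     1.128]
1.13 -35 [-0.   -0.57 -0.82] [2.531 0.    1.128]
-0.44 35 [-0.    0.57 -0.82] [ 3.142  0.611 -0.442]
-0.44 -35 [-0.   -0.57 -0.82] [ 3.142 -0.611 -0.442]
2.7 35 [ 0.    0.57 -0.82] [ 3.142 -0.611  2.699]
2.7 -35 [ 0.   -0.57 -0.82] [3.142 0.611 2.699]
[0.34110975 0.40284207 0.03      ] [ 0.35  0.39  2.1   1.25  0.47 -0.3 ]
```

>>> {"api": "move_arm", "payload": {
  "increments": [
    [0,-0.047,0,-0.037,0,0,0],
    [0,-0.063,0,-0.05,0,0,0],
    [0,0,0,-0.3,0,0,0],
    [0,0,0,-0.6,0,0,0],
    [0,0,0,-0.7,0,0,0],
    [0,0,0,-0.7,0,0,0],
    [0,0,0,-0.7,0,0,0],
    [0,0,0,0,0,-0.13,0],
    [0,0,0,0,0,-0.13,0],
    [0,0,0,0,0,-0.13,0],
    [0,0,0,0,0,-0.13,0],
    [0,0,0,0,0,-0.137,0],
    [0,0,0,-0.5,0,0,0],
    [0,0,0,-0.5,0,0,0],
    [0,0,0,0,0,0,0]
  ]
}}

```text
time_s: 28.45
ee_pos: [0.4007, 0.25, 0.1692]
eef_rot: [-3.139, -0.032, 1.136]
force: [0.7, -0.3, 0.1]
grip_width: 0.0005
grip_force: 0.0
```

>>> {"api": "move_arm", "payload": {
  "increments": [
    [0,0,0,0,0,0,-0.12],
    [0,0,0,0,0,0,-0.145],
    [0,0,0,0,0,0,-0.145],
    [0,0,0,0,0,0,-0.145],
    [0,0,0,0,0,0,-0.145],
    [0,0,0,0,0,0,-0.145],
    [0,0,0,0,0,0,-0.145],
    [0,0,0,0,0,0,-0.145],
    [0,0,0,0,0,0,-0.145],
    [0,0,0,0,0,0,-0.145],
    [0,0,0,0,0,0,-0.145],
    [0,0,0,0,0,0,0]
  ]
}}

```text
time_s: 29.65
ee_pos: [0.3995, 0.249, 0.166]
eef_rot: [3.114, -0.006, 2.708]
force: [-0.3, -0.4, -0.6]
grip_width: 0.0004
grip_force: 0.0
```

```bash
cat >> go.py <<'E'
RYP=R.from_euler('xyz',[np.pi,.611,FX[2]+np.pi/2])
E
python3 - <<'E'
from go import *
tipfx()
V=R.from_euler('xyz',[np.pi,0,FX[2]+np.pi/2])
gotip(0,140,150,V)
q=ctrl.camera('side');p=ctrl.camera('top');pickle.dump((q,p),open('s.pkl','wb'))
for n,z in(('side',q),('top',p)):
  for k in ctrl.cut_out('plate',z)[:3]:
    M=k['mask'];v,u=np.nonzero(M);print(n,round(k['conf'],2),k['centre'],u.min(),u.max(),v.min(),v.max(),M.sum())
P=np.array([fx(a,b+10,32) for a in(-30,30) for b in(-55,55)])
print(proj(q,P).round(1).tolist(),proj(p,P).round(1).tolist())
E
```

```text
tip [-114.8   11.2  193. ] f_fx [-0.5  0.1 -0.6]
t 29.65 at [0.3995 0.249  0.166 ] [ 3.114 -0.006  2.708] f [-0.3 -0.4 -0.6]
shift units [2.547 2.279 0.938] turn [ 0.028 -0.006  0.009]
tip [-114.8   11.2  193. ] f_fx [-0.5  0.1 -0.6]
side 0.92 [146.1, 290.0] 273 303 138 153 393
side 0.9 [269.4, 321.8] 289 354 250 292 1973
top 0.74 [253.4, 381.7] 356 411 229 280 1492
[[303.6, 147.4], [272.4, 148.8], [303.0, 138.0], [272.7, 139.4]] [[230.3, 169.2], [210.0, 198.5], [214.4, 159.3], [194.0, 188.3]]
```

>>> {"api": "move_arm", "payload": {
  "increments": [
    [0,0.35,0.3,0,0.028,-0.006,0.009],
    [0,0.55,0.5,0,0,0,0],
    [0,0.55,0.5,0,0,0,0],
    [0,0.55,0.5,0,0,0,0],
    [0,0.55,0.48,0,0,0,0],
    [0,0,0,0,0,-0.11,0],
    [0,0,0,0,0,-0.125,0],
    [0,0,0,0,0,-0.125,0],
    [0,0,0,0,0,-0.125,0],
    [0,0,0,0,0,-0.125,0],
    [0,0,0,0,0,0,0],
    [0,0,0,0,0,0,0]
  ]
}}

```text
time_s: 31.05
ee_pos: [0.3331, 0.4071, 0.1667]
eef_rot: [3.141, 0.608, 2.697]
force: [0.0, -0.6, 0.5]
grip_width: 0.0007
grip_force: 0.0
```

Run:
```python
from go import *
gotip(0,95,60,RYP);gotip(2,85,20,RYP)
print(ctrl.get_obs()['qpos'].round(2))
```

```text
t 31.05 at [0.3331 0.4071 0.1667] [3.141 0.608 2.697] f [ 0.  -0.6  0.5]
shift units [ 0.493 -0.006  2.795] turn [-0.001 -0.003 -0.002]
tip [  0.5 154.5 188.9] f_fx [-0.6 -0.3  0.5]
t 31.05 at [0.3331 0.4071 0.1667] [3.141 0.608 2.697] f [ 0.  -0.6  0.5]
shift units [0.786 0.034 3.566] turn [-0.001 -0.003 -0.002]
tip [  0.5 154.5 188.9] f_fx [-0.6 -0.3  0.5]
[ 1.14  0.28  1.7  -0.65  1.25  0.26]
```

>>> {"api": "move_arm", "payload": {
  "increments": [
    [0,0.06,0,0.25,0,0,0],
    [0,0.12,0,0.55,0,0,0],
    [0,0.12,0,0.55,0,0,0],
    [0,0.12,0,0.55,0,0,0],
    [0,0.12,0,0.55,0,0,0],
    [0,0.12,0,0.55,0,0,0],
    [0,0.07,0,0.35,0,0,0],
    [0,0.04,0,0.2,0,0,0],
    [0,0,0,0,0,0,0]
  ]
}}

```text
time_s: 31.95
ee_pos: [0.3975, 0.3753, -0.0015]
eef_rot: [-3.14, 0.61, 2.695]
force: [-0.1, 0.1, 0.2]
grip_width: 0.0006
grip_force: 0.0
```

Run:
```python
from go import *
gotip(0,75,20,RYP)
```

```text
t 31.95 at [ 0.3975  0.3753 -0.0015] [-3.14   0.61   2.695] f [-0.1  0.1  0.2]
shift units [-0.12   0.015  0.098] turn [-0.004 -0.001 -0.003]
tip [-0.6 82.7 20.6] f_fx [0.  0.2 0.2]
```

>>> {"api": "move_arm", "payload": {
  "increments": [
    [0,-0.049,0,0.0345,0,0,0],
    [0,-0.049,0,0.0345,0,0,0],
    [0,-0.049,0,0.0345,0,0,0]
  ]
}}

```text
time_s: 32.25
ee_pos: [0.4054, 0.3731, 0.0003]
eef_rot: [3.14, 0.611, 2.696]
force: [-0.2, 0.1, -0.3]
grip_width: 0.0004
grip_force: 0.0
```

>>> {"api": "move_arm", "payload": {
  "increments": [
    [0,-0.033,0,0.023,0,0,0],
    [0,-0.033,0,0.023,0,0,0]
  ]
}}

```text
time_s: 32.45
ee_pos: [0.4087, 0.3713, -0.0002]
eef_rot: [3.141, 0.61, 2.696]
force: [-5.8, 2.4, 3.2]
grip_width: 0.0006
grip_force: 3.0
```

>>> {"api": "move_arm", "payload": {
  "increments": [
    [0,-0.033,0,0.023,0,0,0],
    [0,-0.033,0,0.023,0,0,0]
  ]
}}

```text
time_s: 32.65
ee_pos: [0.4122, 0.3697, -0.0002]
eef_rot: [3.141, 0.61, 2.697]
force: [-5.8, 2.3, 3.8]
grip_width: 0.0
grip_force: 3.1
```

```bash
python3 st.py
```

```text
tip [ 0.4 67.1 21.9] f_fx [-0.4  6.2  3.8]
0.66 [148.6, 292.0] 274 305 138 152 [150, 152, 152, 151, 151, 150, 151, 151]
```

>>> {"api": "move_arm", "payload": {
  "increments": [
    [0,-0.025,0,0.026,0,0,0],
    [0,-0.025,0,0.026,0,0,0]
  ]
}}

```text
time_s: 32.95
ee_pos: [0.4153, 0.3684, -0.0007]
eef_rot: [3.14, 0.61, 2.696]
force: [-9.3, 2.5, 7.5]
grip_width: 0.0008
grip_force: 4.6
```

>>> {"api": "move_arm", "payload": {
  "increments": [
    [0,-0.025,0,0.0173,0,0,0],
    [0,-0.025,0,0.0173,0,0,0]
  ]
}}

```text
time_s: 33.15
ee_pos: [0.417, 0.3678, -0.0009]
eef_rot: [3.139, 0.609, 2.696]
force: [-32.0, 9.9, 15.1]
grip_width: 0.0004
grip_force: 16.4
```

```bash
python3 st.py
```

```text
tip [ 0.8 61.9 21.3] f_fx [-4.8 33.2 15.1]
0.63 [146.8, 292.3] 275 305 138 152 [150, 152, 152, 151, 150, 150, 151, 151]
```

The end stop was reached at 33 N. I'll retreat and press once more towards the dowels, in case the slide loosened that contact.

>>> {"api": "move_arm", "payload": {
  "increments": [
    [0,0.049,0,-0.035,0,0,0],
    [0,0.06,0,-0.042,0,0,0],
    [0,0,0,-0.3,0,0,0],
    [0,0,0,-0.7,0,0,0],
    [0,0,0,-0.8,0,0,0],
    [0,0,0,-0.8,0,0,0],
    [0,0,0,-0.6,0,0,0],
    [0,0,0,0,0,0.12,0],
    [0,0,0,0,0,0.12,0],
    [0,0,0,0,0,0.12,0],
    [0,0,0,0,0,0.12,0],
    [0,0,0,0,0,0.13,0],
    [0,0,0,-0.4,0,0,0],
    [0,0,0,-0.4,0,0,0],
    [0,-0.6,-0.5,0,0,0,0],
    [0,-0.6,-0.5,0,0,0,0],
    [0,-0.6,-0.5,0,0,0,0],
    [0,-0.6,-0.5,0,0,0,0],
    [0,-0.3,-0.4,0,0,0,0],
    [0,0,0,0,0,0,0]
  ]
}}

```text
time_s: 35.25
ee_pos: [0.3998, 0.2405, 0.1709]
eef_rot: [3.141, 0.001, 2.695]
force: [-0.9, 1.1, -0.0]
grip_width: 0.0005
grip_force: 0.0
```

>>> {"api": "move_arm", "payload": {
  "increments": [
    [0,0,0,0,0,0,0.12],
    [0,0,0,0,0,0,0.145],
    [0,0,0,0,0,0,0.145],
    [0,0,0,0,0,0,0.145],
    [0,0,0,0,0,0,0.145],
    [0,0,0,0,0,0,0.145],
    [0,0,0,0,0,0,0.145],
    [0,0,0,0,0,0,0.145],
    [0,0,0,0,0,0,0.145],
    [0,0,0,0,0,0,0.145],
    [0,0,0,0,0,0,0.145],
    [0,0,0,0,0,0,0]
  ]
}}

```text
time_s: 36.45
ee_pos: [0.3991, 0.2432, 0.1706]
eef_rot: [3.141, -0.001, 1.125]
force: [-0.1, 0.5, 0.1]
grip_width: 0.0003
grip_force: 0.0
```

```bash
cat >> go.py <<'E'
RX38=R.from_euler('xyz',[-np.pi,-.656,FX[2]])
E
python3 - <<'E'
from go import *
gotip(-115,2,150,R.from_euler('xyz',[np.pi,0,FX[2]]))
q=ctrl.camera('side');p=ctrl.camera('top')
a=cv2.resize(q['color'][120:175,255:325],None,fx=10,fy=10,interpolation=2);b=cv2.resize(p['color'][135:215,175:275],None,fx=4,fy=4,interpolation=2)
a=cv2.resize(a,(480,377));cv2.imwrite('pics/h.png',a);cv2.imwrite('pics/h2.png',b)
pickle.dump((q,p),open('h.pkl','wb'))
for k in ctrl.cut_out('gate',q)[:2]:print('gate',k['conf'],k['centre'],k['mask'].sum())
print('gate expected side',proj(q,[fx(-37,0,19)]))
E
python3 st.py
```

```text
t 36.45 at [0.3991 0.2432 0.1706] [ 3.141e+00 -1.000e-03  1.125e+00] f [-0.1  0.5  0.1]
shift units [0.088 0.144 0.951] turn [ 0.001 -0.001 -0.003]
tip [-119.5    9.3  197.6] f_fx [0.4 0.3 0.1]
gate 0.44 [150.6, 291.1] 33
gate expected side [[291.09547097 152.14759415]]
tip [-119.7    8.9  197.3] f_fx [-0.3 -0.5 -0.4]
0.61 [148.0, 294.1] 275 305 138 152 [151, 152, 152, 151, 151, 150, 151, 151]
```

>>> {"api": "move_arm", "payload": {
  "increments": [
    [0,-0.3,0.15,0,0,0,0],
    [0,0,0,0,0,0.12,0],
    [0,0,0,0,0,0.134,0],
    [0,0,0,0,0,0.134,0],
    [0,0,0,0,0,0.134,0],
    [0,0,0,0,0,0.134,0],
    [0,0,0,0,0,0,0],
    [0,0,0,0,0,0,0]
  ]
}}

```text
time_s: 37.5
ee_pos: [0.4001, 0.2249, 0.1701]
eef_rot: [3.14, -0.654, 1.126]
force: [-1.0, 0.6, -0.1]
grip_width: 0.0006
grip_force: 0.0
```

Run:
```python
from go import *
gotip(-42,2,20,RX38)
gotip(-75,2,45,RX38)
```

```text
t 37.5 at [0.4001 0.2249 0.1701] [ 3.14  -0.654  1.126] f [-1.   0.6 -0.1]
shift units [-0.339 -0.04   4.061] turn [ 0.003  0.002 -0.002]
tip [-151.9    0.6  191.6] f_fx [ 0.1  1.2 -0.1]
t 37.5 at [0.4001 0.2249 0.1701] [ 3.14  -0.654  1.126] f [-1.   0.6 -0.1]
shift units [-0.559 -0.038  3.263] turn [ 0.003  0.002 -0.002]
tip [-151.9    0.6  191.6] f_fx [ 0.1  1.2 -0.1]
```

>>> {"api": "move_arm", "payload": {
  "increments": [
    [0,-0.06,-0.04,0.3,0,0,0],
    [0,-0.09,0,0.55,0,0,0],
    [0,-0.09,0,0.55,0,0,0],
    [0,-0.09,0,0.55,0,0,0],
    [0,-0.09,0,0.55,0,0,0],
    [0,-0.09,0,0.45,0,0,0],
    [0,-0.05,0,0.3,0,0,0],
    [0,0.1,0,0.3,0,0,0],
    [0,0.1,0,0.3,0,0,0],
    [0,0,0,0,0,0,0]
  ]
}}

```text
time_s: 38.5
ee_pos: [0.4425, 0.3216, 0.0059]
eef_rot: [3.142, -0.655, 1.131]
force: [-0.1, -0.5, 0.2]
grip_width: 0.0007
grip_force: 0.0
```

Run:
```python
from go import *
gotip(-35,2,22.5,RX38)
```

```text
t 38.5 at [0.4425 0.3216 0.0059] [ 3.142 -0.655  1.131] f [-0.1 -0.5  0.2]
shift units [0.124 0.034 0.216] turn [-0.001  0.001  0.002]
tip [-46.5   3.6  27.3] f_fx [-0.5 -0.1  0.2]
```

>>> {"api": "move_arm", "payload": {
  "increments": [
    [0,0.031,0.03,0.054,0,0,0],
    [0,0.031,0,0.054,0,0,0],
    [0,0.031,0,0.054,0,0,0],
    [0,0.031,0,0.054,0,0,0]
  ]
}}

```text
time_s: 38.9
ee_pos: [0.4491, 0.3294, 0.002]
eef_rot: [3.14, -0.656, 1.127]
force: [-0.1, 0.0, -0.4]
grip_width: 0.0006
grip_force: 0.0
```

>>> {"api": "move_arm", "payload": {
  "increments": [
    [0,0.016,0,0.0123,0,0,0],
    [0,0.016,0,0.0123,0,0,0],
    [0,0.016,0,0.0123,0,0,0]
  ]
}}

```text
time_s: 39.2
ee_pos: [0.4502, 0.332, 0.0018]
eef_rot: [3.141, -0.656, 1.127]
force: [-0.0, -0.2, -0.3]
grip_width: 0.0006
grip_force: 0.0
```

```bash
python3 st.py
```

```text
tip [-33.8   1.2  23.2] f_fx [-0.2 -0.1 -0.3]
0.46 [150.4, 302.2] 276 304 138 152 [151, 152, 0, 0, 0, 0, 151, 151]
```

>>> {"api": "move_arm", "payload": {
  "increments": [
    [0,0.016,0,0.0123,0,0,0],
    [0,0.016,0,0.0123,0,0,0]
  ]
}}

```text
time_s: 39.5
ee_pos: [0.451, 0.3338, 0.0016]
eef_rot: [3.141, -0.656, 1.127]
force: [-3.1, -4.1, 1.6]
grip_width: 0.0005
grip_force: 2.6
```

>>> {"api": "move_arm", "payload": {
  "increments": [
    [0,0.012,0,0.01,0,0,0],
    [0,0.012,0,0.01,0,0,0],
    [0,0,0,0,0,0,0]
  ]
}}

```text
time_s: 39.8
ee_pos: [0.4513, 0.3345, 0.0013]
eef_rot: [3.141, -0.655, 1.127]
force: [-6.6, -13.7, 8.1]
grip_width: 0.0002
grip_force: 7.4
```

```bash
python3 st.py
```

```text
tip [-31.    1.2  22.7] f_fx [-15.2   0.1   8.1]
```

>>> {"api": "move_arm", "payload": {
  "increments": [
    [0,0.014,0,0.011,0,0,0],
    [0,0,0,0,0,0,0]
  ]
}}

```text
time_s: 40.1
ee_pos: [0.4516, 0.3349, 0.0012]
eef_rot: [3.141, -0.654, 1.126]
force: [-10.7, -20.2, 11.3]
grip_width: 0.0006
grip_force: 11.5
```

>>> {"api": "move_arm", "payload": {
  "increments": [
    [0,-0.047,0,-0.037,0,0,0],
    [0,-0.063,0,-0.05,0,0,0],
    [0,0,0,-0.3,0,0,0],
    [0,0,0,-0.6,0,0,0],
    [0,0,0,-0.8,0,0,0],
    [0,0,0,-0.8,0,0,0],
    [0,0,0,-0.8,0,0,0],
    [0,0,0,-0.8,0,0,0],
    [0,-0.5,0,-0.5,0,0,0],
    [0,0,0,0,0,0,0]
  ]
}}

```text
time_s: 41.1
ee_pos: [0.38, 0.1831, 0.17]
eef_rot: [3.137, -0.657, 1.127]
force: [-0.2, 0.2, 0.8]
grip_width: 0.0005
grip_force: 0.0
```

Run:
```python
from go import *
tipfx();q=ctrl.camera('side');p=ctrl.camera('top');print(ctrl.get_obs()['time_s'],ctrl.get_obs()['ee_pos'])
for n in('gate','plate','petri_dish','vial','film_pot'):
    for k in ctrl.cut_out(n,q)[:2]:
        v,u=np.nonzero(k['mask']);print(n,round(k['conf'],2),k['centre'],u.min(),u.max(),v.min(),v.max())
a=cv2.resize(q['color'][125:165,262:317],None,fx=14,fy=14,interpolation=2).astype(float)
cv2.imwrite('pics/z.png',np.clip(a*1.3,0,255).astype(np.uint8))
```

```text
tip [-198.5    0.9  191.3] f_fx [0.  0.3 0.8]
41.2 [0.38050909 0.18483568 0.16898121]
plate 0.98 [147.4, 291.5] 275 304 139 152
plate 0.87 [271.1, 322.5] 289 354 251 292
petri_dish 0.75 [196.4, 342.0] 329 356 185 207
vial 0.51 [272.4, 426.7] 421 434 256 284
vial 0.16 [195.7, 342.4] 329 357 185 207
film_pot 0.85 [284.2, 402.9] 395 410 275 296
```

View pics/z.png

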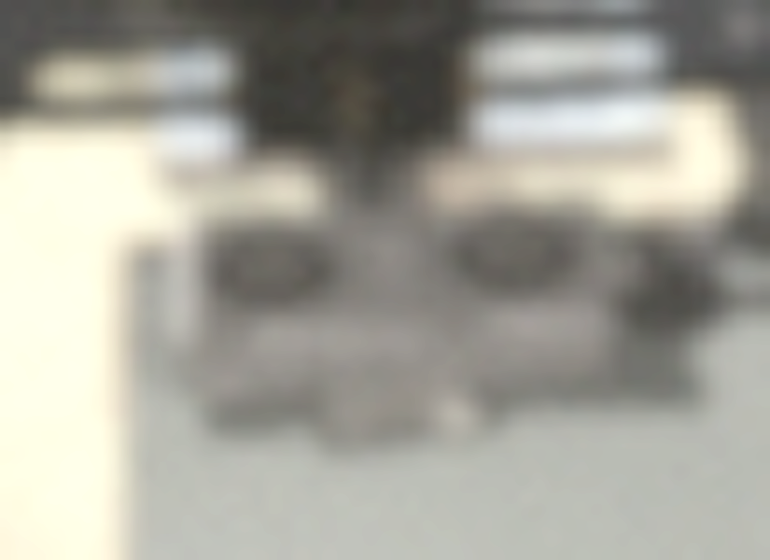

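The picture shows the plate flat under the panel. The gate tongue is up behind its near edge at crop (385, 410), the end stop is against its right end at crop (665, 285), and the bystanders have not moved. Handing in.

```bash
python3 -c "
from station import ctrl
print(ctrl.hand_in())"
```

```text
the job is handed in; nothing more can be done
None
```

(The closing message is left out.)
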